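# Scrap the worn brake pad, show the blue one to the inspection camera

## Robot

A 6-joint arm with a two-finger parallel gripper is mounted at the origin on the work surface. World frame = base frame: x ahead of the robot, y to its left, z up, the work surface at z = 0. Lengths are in mm, angles in rad, forces in N, time in s.
With the tool pointing down it reaches from about 375 to 825 mm from the base axis. Payload 5.5 kg.
Tool frame: the origin (TCP) lies at the very end of the fingers, on their centre line; the grasp point (between the pads) lies grasp_offset behind it (grasp_offset is the distance from the TCP to the grasp point, in mm); z points along the fingers, y is the direction in which the jaws open and shut (so a half turn about z gives the same grasp; the last joint's range is limited). The gripper opens to 85 mm and grips with 20 to 120 N. Pads are 22 mm wide; open, the fingers measure 114 mm over their backs; the gripper's body (76 mm by 85 mm) begins 54 mm behind the grasp point. The pads swing forward as they close: fully open they stand 13 mm farther back than shut.
Start: joints at [1.259, 0.314, -0.047, 1.21, 0, 1.571], TCP at [184.06, 571.066, 231.299] pointing down, gripper open.
Joint ranges: [-2.67, 2.67], [-0.69, 1.73], [-1.03, 1.25], [-2.08, 2.16], [-1.42, 1.45], [-3.14, 3.14]. Speed limits (rad/s): [2.39, 2.39, 3.01, 3.14, 3.14, 3.14].

## Interface

Orientations are given as a unit quaternion [x, y, z, w].
In Python, from cell import goto, movel, set_joints, move_gripper, pause, inverse_kinematics, state, snapshot, Unreachable, job_done, recognise, masks_of, grasp_offset gives the robot as it stands. The module is installed in compiled form; this text tells all that it offers. Calls block until the motion is done:
- goto(position, orientation): joint-space move of the TCP to a pose.
- movel(position, attitude=None, velocity=150, stop_force=None): straight line of the TCP; attitude=None keeps the orientation; velocity is the mean speed in mm/s. With stop_force (N) it stops when the force on the tool has changed by that much, and returns True; else False.
- set_joints(angles): joint-space move.
- move_gripper(opening, grasp_force=None): opening from 0.0 (shut) to 1.0 (fully open); grasp_force is the grip in N (None keeps the last); returns when the fingers have stopped.
- pause(seconds).
- inverse_kinematics(position, orientation): joint angles nearest the present ones, or None.
- state(): the state.
- snapshot(name): name is "side" or "top" or "wrist"; returns a dict with "pixels" (400x640x3 uint8, blue, green, red), "mtx" (3x3 intrinsics, pixels), "R" (3x3) and "t" (3): a world point X has camera coordinates R X + t. Camera axes: x right, y down, z forward; pixel columns grow to the right and rows downward; lengths in mm; the calibration is good to about 2 mm. A picture is of the moment at which its call begins. There is no depth.
A pose or a line that the arm cannot do raises Unreachable and nothing moves.
- job_done(): hands the job in, once; it reports no verdict.
Trained networks look in a picture, given as the dict that the camera call returned (one of the last four; its "shot" number tells which), for a name from the list of things; names that differ only in an ending like _2 or _b are one class to them, and where a whole thing is asked for, a point or a joint stands for the part that bears it (a point fixed in the world has none). Each returns a list of dicts, best first, with "conf" (0 to 1); they miss things now and then, are a little off and sometimes report something else, mostly with a low value. They report only what shows in the picture. A call takes as long as a camera call. They do not tell look-alikes from the thing itself.
- recognise(picture, name): "rect" ([left, top, right, bottom] in pixels, round what is visible of it).
- masks_of(picture, name): "mask" (400x640 bool, what is visible of it) and "rect" ([left, top, right, bottom] in pixels, round what is visible of it).
The state is a dict: "t": time; "joint_positions": joint angles; "qvel": joint speeds; "joint_torque": joint torques, N m; "eef_pos": TCP position; "orientation": TCP orientation; "ft_force": force on the tool from outside, world axes, zero at the start; "wrist_torque": the same for the moment, N m; "opening": opening from 0.0 (shut) to 1.0 (fully open).
Only numpy, scipy, OpenCV 4.12 (cv2) and the standard library are available. Lean on these libraries where they do the work, as an engineer would, in place of code of your own. Each camera call takes 0.05 s, during which the arm holds its last target. There are 200 camera calls.

## Task

First drop the worn-out brake pad (rust-brown backing plate, thin lining) into the yellow scrap box. Then take the blue-backed pad out of the rack and hold it up 16 cm straight in front of the inspection camera's lens, its lining facing the slanting lens squarely and its top edge uppermost. Finish while still holding it there, motionless, without touching the camera or disturbing the black-backed pad or anything else on the bench.

Things in the scene. Friction and masses are not known exactly. Their poses are not given: they have to be found in the camera images.
- rack: Fixed aluminium block, 205 (x) x 145 (y) x 28 mm tall; origin at the centre of its underside. Three slots along y at x = -75, 0, +75 mm, 7.5 mm wide, 20 mm deep (floor 8 mm above the bench). One brake pad stands in each; which is where varies; all linings face the rack's +x.
- worn_pad_center (a point): Worn pad: rust-brown steel plate, pale thin lining, 0.2 kg. Stands on edge in a rack slot, leaning a few degrees at most. Plate 6 mm thick, 110 wide (126 over the ears), 66 tall in its middle 84; lining 3 thick (9 in all), on the middle 84, 22 to 60 above the lower edge. Point: pad centre, mid-height, -width and -thickness (33 below the top edge). x out of the lining face, y along the width, z up.
- blue_pad_center (a point): Pad to show: blue steel plate, dark grey lining, 0.3 kg. Stands on edge in a rack slot, leaning a few degrees at most. Plate 6 mm thick, 110 wide (126 over the ears), 66 tall in its middle 84; lining 10 thick (16 in all), on the middle 84, 22 to 60 above the lower edge. Point: pad centre, mid-height, -width and -thickness (33 below the top edge). x out of the lining face, y along the width, z up.
- black_pad_center (a point): Pad that stays: black plate, dark grey lining. Stands on edge in a rack slot, leaning a few degrees at most. Plate 6 mm thick, 110 wide (126 over the ears), 66 tall in its middle 84; lining 10 thick (16 in all), on the middle 84, 22 to 60 above the lower edge. Point: pad centre, mid-height, -width and -thickness (33 below the top edge). x out of the lining face, y along the width, z up.
- scrap_box_in (a point): centre of the inner floor (5 mm above the bench) of the open yellow scrap box: outside 240 (x) x 200 (y) x 90 mm tall, walls 5 mm, fixed, empty; x and y along its sides.
- lens (a point): Front centre of the inspection camera's lens, 288 mm above the bench. White head 50 mm square, 70 long, white ring 68 mm across round the black lens, on a post 70 mm behind the lens (level) with a 120 mm square base, fixed. It stands beyond the rack and looks back to the robot along its -x, 25 degrees (0.436 rad) downward; y level, z the camera's up.
- focus (a point): The point in the air 160 mm in front of the lens on its axis (220 mm above the bench) where the pad's centre is to be held. Axes as lens: x points to the lens, y level, z up, leaning back 25 degrees. The pad is right when its x, y and z axes are parallel to these.
- fluid_bottle: bystander: blue plastic bottle with yellow cap, 64 mm across, 170 mm tall, standing; origin at its underside
- mug: bystander: blue ceramic mug, 80 mm across, 90 mm tall; origin at its underside
- wrench: bystander: steel wrench, 190 mm long, lying flat; origin at its underside (centre of the tool)
- socket: bystander: steel wrench socket, 28 mm across, 40 mm tall, standing near the robot; origin at its underside
There are look-alikes about, which are no part of the job. There is more than one size of the part that bears worn_pad_center; the job needs the largest.

How it is judged (in metres and radians):
On the way, in this order (a step that is already met when the one before it is completed fails the run):
1. the worn pad lies in the scrap box, let go (x of worn_pad_center in the frame of scrap_box_in between -0.115 and 0.115 m and y of worn_pad_center in the frame of scrap_box_in between -0.095 and 0.095 m and z of worn_pad_center in the frame of scrap_box_in below 0.08 m and contact force between worn_pad and the fingers below 0.1 N), for 0.2 s.
2. the blue pad is held at the focus point, square to the lens (distance between blue_pad_center and focus below 0.025 m and angle between the x axis of blue_pad_center and the x axis of focus, either way round below 0.2 rad and angle between the z axis of blue_pad_center and the z axis of focus, either way round below 0.2 rad and x of lens in the frame of blue_pad_center above 0.1 m and angle between blue_pad_center's own z axis and vertical below 1 rad and contact force between blue_pad and the fingers above 2 N), for 0.2 s.
At the end, for the whole second after the job is handed in: Blue pad held still in the air, clear of rack and camera: centre within 25 mm of the point 160 mm before the lens, lining facing it and top edge up within 0.2 rad. Worn pad let go, at rest in the scrap box; black pad within 15 mm of its start (all of step 1 and all of step 2 and linear speed of each of blue_pad, worn_pad below 0.02 m/s and angular speed of blue_pad below 0.15 rad/s and contact force between blue_pad and camera below 0.1 N and contact force between blue_pad and rack below 0.1 N and distance of black_pad_center from where it was at the start of the episode below 0.015 m); the arm keeps its last pose, push and grip.
It fails at once if the black pad is moved more than 15 mm (distance of black_pad_center from where it was at the start of the episode above 0.015 m).
It fails at once if the camera is touched with more than 3 N (contact force between any of the arm, the fingers, blue_pad, worn_pad and camera above 3 N).
It fails at once if the bottle, mug, wrench or socket is moved more than 30 mm (distance of any of fluid_bottle, mug, wrench, socket from where it was at the start of the episode above 0.03 m).
It also fails if it takes over 64 s, if anything falls off the work surface, if the arm or the gripper's body presses on something with over 40 N, if the wrist force passes 120 N, or if a joint passes its speed limit or range.

## Working session

There is one attempt and no reset: what is moved stays moved. The work goes in short steps, each a Python script; the robot and the scene stay as the last script left them, time stands still between calls to the robot, and variables do not carry over. Pictures are saved under pics/ and viewed, about 8 in all and at most 12, crops included, and the job is handed in when it is done.

```bash
mkdir -p pics; ls; cat > h.py <<'E'
from cell import *
import numpy as np, cv2
from scipy.spatial.transform import Rotation as Ro
E
python3 - <<'E'
from h import *
print(state(), grasp_offset)
a=snapshot("side"); cv2.imwrite("pics/side0.png",a["pixels"])
b=snapshot("top"); cv2.imwrite("pics/top0.png",b["pixels"])
for p in (a,b):
    print(p["mtx"].tolist(),p["R"].round(3).tolist(),p["t"].round(1).tolist())
    for n in ["rack","worn_pad_center","blue_pad_center","black_pad_center","scrap_box_in","lens","fluid_bottle","mug","wrench","socket"]:
        try: print(n,[(np.round(d["rect"]).astype(int).tolist(),round(d["conf"],2)) for d in recognise(p,n)])
        except Exception as e: print(n,repr(e))
E
```

```text
pics
{'t': 0.0, 'joint_positions': array([ 1.25899983e+00,  3.14257841e-01, -4.80693330e-02,  1.21020056e+00,
        2.71786457e-06,  1.57081031e+00]), 'qvel': array([-0.00067977, -0.00038631, -0.00026942,  0.00021103, -0.00050414,
        0.00117618]), 'joint_torque': array([ 2.78350153e-04, -5.39599371e+01,  3.39745653e+01,  1.91057817e-02,
       -2.38866260e-04, -1.59515758e-05]), 'eef_pos': array([183.88380616, 570.52230392, 230.41976563]), 'orientation': array([ 1.55274369e-01,  9.87871004e-01, -8.54992938e-04, -1.35751846e-04]), 'ft_force': array([-0.08671156,  0.09890921,  0.18015489]), 'wrist_torque': array([ 0.00782177,  0.01741076, -0.05527832]), 'opening': 1.0029954556853953} 18.700000000000003
[[401.59325585753896, 0.0, 321.2425716666176], [0.0, 401.59325585753896, 199.41214204602355], [0.0, 0.0, 1.0]] [[0.935, -0.355, -0.011], [-0.247, -0.63, -0.736], [0.254, 0.691, -0.677]] [-518.3, 309.2, 932.6]
rack [([248, 183, 330, 242], 0.85), ([317, 154, 340, 187], 0.59)]
worn_pad_center [([277, 188, 305, 219], 0.76), ([212, 231, 240, 254], 0.72), ([365, 171, 382, 191], 0.72)]
b
[... 484 characters left out ...]
.2046874641576, 0.0, 328.85118206828554], [0.0, 389.2046874641576, 202.26005965376618], [0.0, 0.0, 1.0]] [[0.018, -1.0, -0.003], [-0.998, -0.017, -0.053], [0.053, 0.004, -0.999]] [43.0, 581.0, 1159.7]
rack [([240, 173, 310, 258], 0.71)]
worn_pad_center [([255, 207, 290, 227], 0.57), ([236, 175, 313, 258], 0.56), ([288, 274, 300, 300], 0.54)]
blue_pad_center [([329, 67, 360, 114], 0.59), ([267, 231, 301, 250], 0.5)]
black_pad_center [([243, 182, 283, 200], 0.75)]
scrap_box_in [([407, 186, 505, 279], 0.88)]
lens [([331, 66, 361, 117], 0.57)]
fluid_bottle [([205, 169, 233, 193], 0.59)]
mug [([217, 144, 258, 178], 0.74)]
wrench [([214, 211, 234, 276], 0.83)]
socket [([353, 253, 362, 263], 0.55)]
```

```bash
python3 - <<'E'
import cv2,numpy as np
a=cv2.imread("pics/side0.png")[100:400,190:490];b=cv2.imread("pics/top0.png")[40:320,190:520]
b=cv2.resize(b,None,fx=2,fy=2,interpolation=3)
cv2.imwrite("pics/c1.png",cv2.resize(a,None,fx=2,fy=2,interpolation=3)); cv2.imwrite("pics/c2.png",b)
E
```

```text
(no output)
```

View pics/c1.png

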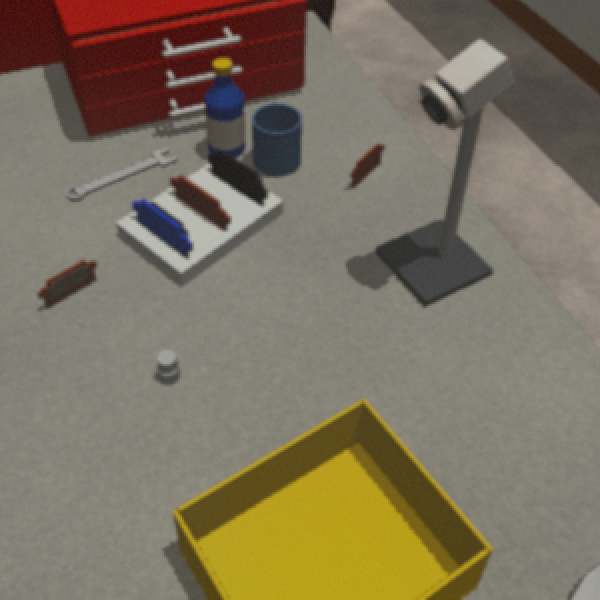

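View pics/c2.png

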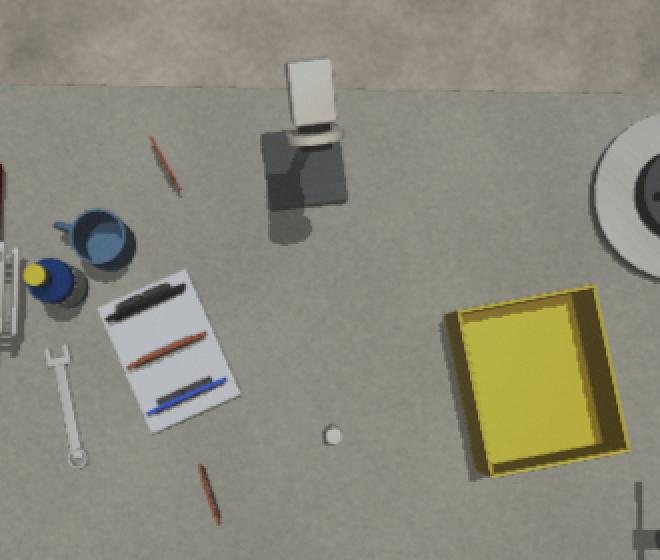

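The blue pad (side ~270,213), worn pad (side ~290,203; top ~272,217) and black pad (side ~309,190) stand in the rack. Two smaller rust pads stand free at side (224,243) and (373,181). The racked one is the largest and the only one in a slot, so it should be the target. Next I measure and look with the wrist camera.

```bash
cat >> h.py <<'E'
def ray(p,uv):
    d=p["R"].T@np.linalg.inv(p["mtx"])@np.array([uv[0],uv[1],1.]); return -p["R"].T@p["t"], d/np.linalg.norm(d)
def onz(p,uv,z):
    c,d=ray(p,uv); return c+d*(z-c[2])/d[2]
def tri(obs):
    A=np.zeros((3,3));b=np.zeros(3)
    for p,uv in obs:
        c,d=ray(p,uv);M=np.eye(3)-np.outer(d,d);A+=M;b+=M@c
    X=np.linalg.solve(A,b); return X,[round(float(np.linalg.norm((np.eye(3)-np.outer(d,d))@(X-c))),1) for c,d in [ray(*o) for o in obs]]
def proj(p,X):
    c=p["mtx"]@(p["R"]@np.asarray(X,float)+p["t"]); return c[:2]/c[2]
def down(yaw): # tool z down, tool y along (cos yaw, sin yaw)
    y=np.array([np.cos(yaw),np.sin(yaw),0]);z=np.array([0,0,-1.]);return Ro.from_matrix(np.c_[np.cross(y,z),y,z]).as_quat()
E
python3 - <<'E'
from h import *
a=snapshot("side");b=snapshot("top")
print("cams",-a["R"].T@a["t"],-b["R"].T@b["t"])
for u in [(239,193),(283.5,174.5),(310.5,237),(266.5,256)]: print("rack",onz(b,u,28).round(0))
for k,u in dict(bl=[(264,246.5),(303,230)],wo=[(254,224),(293,206.5)],bk=[(244,199),(283,183)]).items(): print(k,[onz(b,x,68).round(0)[:2] for x in u])
for k,n in [(s,m) for s in ("scrap_box_in","fluid_bottle","mug","socket","wrench") for m in (0,)]:
    d=recognise(b,k); r=d[0]["rect"]; print(k,onz(b,((r[0]+r[2])/2,(r[1]+r[3])/2),40).round(0))
c2=lambda x,y:(x/2+190,y/2+40)
for u in [(261,135),(341,127),(347,202),(270,210)]: print("base",onz(b,c2(*u),8).round(0))
print("box floor/rim",[onz(b,c2(*u),90).round(0)[:2] for u in [(458,312),(595,287),(628,450),(490,476)]])
print("small", [[onz(b,c2(*u),66).round(0)[:2] for u in s] for s in ([(151,137),(180,194)],[(201,465),(219,523)])])
print("lens",tri([(b,c2(316,140)),(a,(190+436/2,100+105/2))]))
for y in (0.4,0.4+np.pi): print(inverse_kinematics([500,150,300],down(y)))
E
```

```text
cams [ 323.83978764 -633.32567535  853.26499794] [ 517.99805722   48.70040224 1188.9389093 ]
rack [603. 322.  28.]
rack [660. 191.  28.]
rack [475. 106.  28.]
rack [417. 235.  28.]
bl [array([447., 237.]), array([496., 126.])]
wo [array([511., 267.]), array([563., 156.])]
bk [array([582., 298.]), array([631., 187.])]
scrap_box_in [ 502. -327.   40.]
fluid_bottle [635. 381.  40.]
mug [701. 330.  40.]Traceback (most recent call last):
  File "<stdin>", line 7, in <module>
IndexError: list index out of range
```

```bash
python3 - <<'E'
from h import *
a=snapshot("side");b=snapshot("top")
c2=lambda x,y:(x/2+190,y/2+40)
print("base",[onz(b,c2(*u),8).round(0)[:2].tolist() for u in [(261,135),(341,127),(347,202),(270,210)]])
print("box rim",[onz(b,c2(*u),90).round(0)[:2].tolist() for u in [(458,312),(595,287),(628,450),(490,476)]])
print("small", [[onz(b,c2(*u),50).round(0)[:2].tolist() for u in s] for s in ([(151,137),(180,194)],[(201,465),(219,523)])])
print("lens",tri([(b,c2(316,140)),(a,(190+436/2,100+105/2))]))
for y in (0.43,0.43+np.pi): print(inverse_kinematics([500,190,300],down(y)))
yaw=.43
q=inverse_kinematics([500,190,300],down(.43)); q2=inverse_kinematics([500,190,300],down(.43+np.pi))
q=min([x for x in (q,q2) if x is not None],key=lambda v:abs(v[5]))
set_joints(q)
w=snapshot("wrist"); cv2.imwrite("pics/w1.png",w["pixels"]); np.save("w1.npy",w,allow_pickle=True)
print(state()["eef_pos"],state()["joint_positions"].round(2),"cam",-w["R"].T@w["t"],w["R"].round(2).tolist())
for n in ["rack","worn_pad_center","blue_pad_center","black_pad_center"]:
    print(n,[(np.round(d["rect"]).astype(int).tolist(),round(d["conf"],2)) for d in recognise(w,n)])
E
```

```text
base [[872.0, 84.0], [887.0, -39.0], [770.0, -50.0], [756.0, 68.0]]
box rim [[598.0, -202.0], [637.0, -395.0], [409.0, -441.0], [369.0, -248.0]]
small [[[854.0, 246.0], [769.0, 201.0]], [[372.0, 161.0], [289.0, 133.0]]]
lens (array([779.83673356,  11.73888866, 297.0847267 ]), [0.8, 0.8])
[ 0.36314701  0.17136785 -0.07429848  1.32513     0.          1.50394334]
[ 0.36314701  0.17136785 -0.07429848  1.32513     0.         -1.63764932]
[499.67490456 190.87520348 299.78173762] [ 0.36  0.17 -0.07  1.33  0.    1.5 ] cam [470.50667655 254.08557683 442.73768153] [[0.91, 0.42, -0.0], [0.4, -0.87, 0.27], [0.11, -0.25, -0.96]]
rack [([276, 97, 444, 209], 0.72)]
worn_pad_center [([505, 221, 576, 237], 0.85), ([150, 126, 222, 139], 0.66), ([354, 104, 368, 207], 0.59), ([461, 90, 571, 181], 0.57)]
blue_pad_center [([294, 103, 310, 209], 0.63)]
black_pad_center [([406, 106, 440, 208], 0.56), ([353, 104, 366, 209], 0.49)]
```

View pics/w1.png

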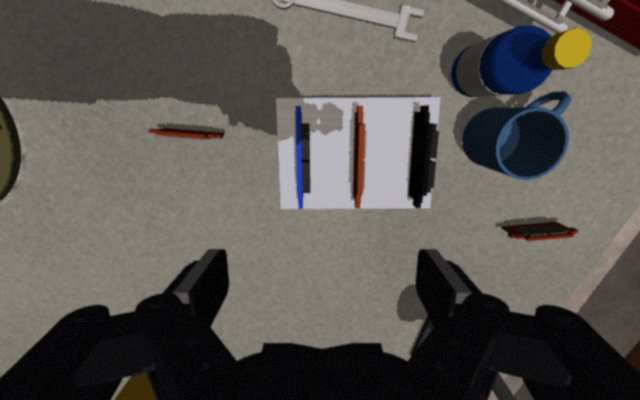

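The rack holds blue (302,157), worn (360,156) and black (420,157). The small rust look-alikes at (187,132) and (540,231) are about 74 px long, against 104 px for the racked one. I take a second wrist view from closer in and triangulate.

```bash
python3 - <<'E'
from h import *
w1=np.load("w1.npy",allow_pickle=True).item()
b=snapshot("top");
yaw=.43; off=np.array([-np.sin(yaw),np.cos(yaw)])
P=np.array([539,213])-70*off
goto([*P,240],down(yaw)); pause(.3)
w=snapshot("wrist"); np.save("w2.npy",w,allow_pickle=True)
cv2.imwrite("pics/w2.png",cv2.resize(w["pixels"][0:260,160:560],None,fx=2,fy=2))
def seg(p,col,cen):
    h=cv2.cvtColor(p["pixels"],cv2.COLOR_BGR2HSV)
    m=cv2.inRange(h,(100,120,40),(130,255,255)) if col=="b" else cv2.inRange(h,(0,90,40),(14,255,255))
    n,l,s,c=cv2.connectedComponentsWithStats(m)
    return [(i,s[i].tolist(),c[i].round(1).tolist(),cv2.boxPoints(cv2.minAreaRect(np.argwhere(l==i)[:,::-1].astype(np.float32))).round(0).tolist()) for i in range(1,n) if s[i][4]>40 and np.hypot(*(c[i]-cen))<60]
res={}
for nm,p in (("top",b),("w1",w1),("w2",w)):
    for col,X in (("b",[471,181,68]),("r",[537,212,68])):
        c=proj(p,X); r=seg(p,col,c)
        print(nm,col,c.round(0)); [print("   ",x) for x in r]
        if r: res[nm,col]=min(r,key=lambda x:np.hypot(*(np.array(x[2])-c)))[2]
for col in "br": print(col,tri([(w1,res["w1",col]),(w,res["w2",col])]),tri([(w1,res["w1",col]),(w,res["w2",col]),(b,res["top",col])]))
E
```

```text
top b [284. 238.]
    (5, [276, 229, 27, 13, 76], [288.1, 235.1], [[275.0, 239.0], [301.0, 228.0], [302.0, 230.0], [276.0, 242.0]])
top r [273. 215.]
    (6, [270, 206, 23, 11, 66], [280.5, 211.1], [[269.0, 214.0], [291.0, 205.0], [293.0, 207.0], [270.0, 217.0]])
w1 b [297. 166.]
    (21, [296, 106, 7, 103, 567], [299.0, 157.1], [[294.0, 106.0], [300.0, 106.0], [303.0, 208.0], [297.0, 208.0]])
w1 r [358. 165.]
    (14, [354, 106, 11, 102, 657], [359.7, 156.0], [[354.0, 207.0], [357.0, 106.0], [365.0, 106.0], [362.0, 207.0]])
w2 b [243. 109.]
    (16, [239, 32, 17, 134, 921], [245.4, 97.8], [[236.0, 32.0], [247.0, 32.0], [256.0, 165.0], [245.0, 166.0]])
w2 r [319. 108.]
    (1, [318, 32, 8, 133, 949], [321.5, 96.5], [[318.0, 32.0], [325.0, 32.0], [325.0, 164.0], [318.0, 164.0]])
b (array([468.98090296, 191.4715951 ,  66.52775496]), [0.1, 0.1]) (array([469.32752543, 182.02248444,  23.29051258]), [2.4, 11.7, 13.4])
r (array([534.43214447, 222.75199231,  64.52745051]), [0.1, 0.1]) (array([544.92822112, 214.89386615, -25.35694118]), [4.6, 15.7, 13.1])
```

View pics/w2.png

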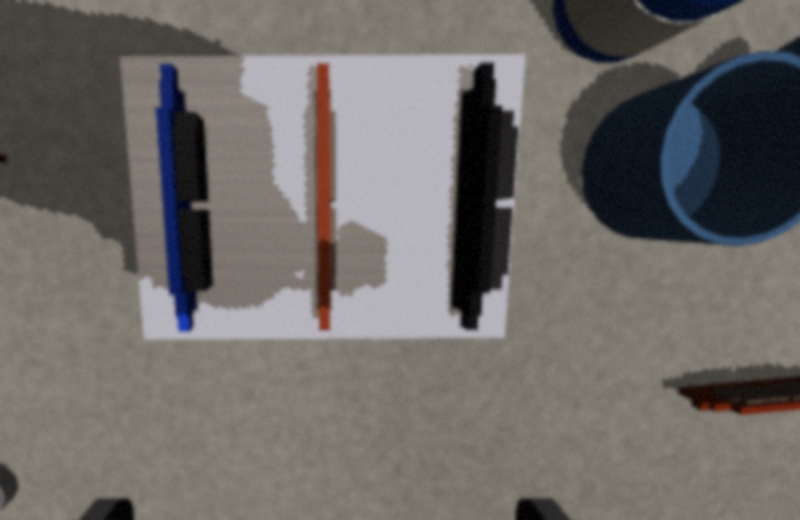

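The enlarged crop confirms it: the full-width rust plate in the rack's middle slot at crop (323,195), blue at (180,195), black at (478,195). Top and wrist positions differ by about 10 mm along the slot, so I check this with the rack corners.

```bash
python3 - <<'E'
from h import *
w1=np.load("w1.npy",allow_pickle=True).item();w2=np.load("w2.npy",allow_pickle=True).item()
k2=[(122,57),(525,55),(505,338),(143,338)]; k2=[(x/2+160,y/2) for x,y in k2]
k1=[(277,98),(440,97),(432,208),(281,209)]
kt=[(239,193),(283.5,174.5),(310.5,237),(266.5,256)]
b=snapshot("top")
# order: w corners TL= blue/left(+y), TR=black/+y, BR=black/-y, BL=blue/-y
t=[kt[3],kt[0],kt[1],kt[2]]
for i in range(4): print(onz(w1,k1[i],28).round(0)[:2],onz(w2,k2[i],28).round(0)[:2],onz(b,t[i],28).round(0)[:2],tri([(w1,k1[i]),(w2,k2[i])])[0].round(0),tri([(w1,k1[i]),(w2,k2[i]),(b,t[i])]))
for n,u in (("blue",[(168,67),(185,327)]),("worn",[(322,67),(324,327)]),("black",[(484,67),(469,327)])):
    print(n,[onz(w2,(x/2+160,y/2),58).round(0)[:2] for x,y in u])
print("mid-height top edge", [onz(w2,(x/2+160,y/2),74).round(1)[:2] for x,y in [(162,110),(173,290),(319,110),(321,285)]])
E
```

```text
[414. 242.] [414. 241.] [417. 235.] [414. 241.  28.] (array([413.96963603, 239.73856985,  22.10916613]), [1.7, 2.6, 4.1])
[599. 327.] [599. 327.] [603. 322.] [600. 328.  25.] (array([602.21198756, 328.46507947,  16.4515931 ]), [1.0, 2.5, 3.4])
[663. 197.] [661. 196.] [660. 191.] [661. 197.  31.] (array([663.22092306, 194.33258091,  21.58057923]), [2.9, 0.9, 3.5])
[475. 109.] [474. 110.] [475. 106.] [475. 112.  35.] (array([474.1068519 , 107.0229998 ,  21.35023107]), [0.9, 1.9, 1.1])
blue [array([445., 244.]), array([497., 133.])]
worn [array([511., 274.]), array([562., 163.])]
black [array([579., 305.]), array([631., 194.])]
mid-height top edge [array([453.9, 224.7]), array([487.1, 151.4]), array([518.1, 254.2]), array([551.4, 183.5])]
```

Wrist views give the rack top at about 28 mm (as in the text) and agree with the top camera to within 5 mm along the slot and 2 mm across it. That is enough to pick the worn pad.

```bash
python3 - <<'E'
from h import *
yaw=.431; n=np.array([np.cos(yaw),np.sin(yaw)])
P=np.array([536.7,218])+1.5*n
move_gripper(.5)
goto([*P,140],down(yaw)); s=state(); print(s["t"],s["eef_pos"])
print("stop",movel([*P,35],velocity=80,stop_force=8)); print(state()["eef_pos"])
move_gripper(0,40); s=state(); print("open",s["opening"],s["ft_force"])
movel([P[0],P[1],200],velocity=100); s=state(); print("open",s["opening"],s["ft_force"],s["t"])
w=snapshot("wrist"); b=snapshot("side")
cv2.imwrite("pics/l1.png",np.vstack([w["pixels"][:, :],cv2.resize(b["pixels"][120:260,200:424],(640,400))])[::1] if 0 else np.hstack([cv2.resize(w["pixels"],(400,250)),cv2.resize(b["pixels"][120:260,200:424],(400,250))]))
E
```

```text
5.5583 [538.47283591 218.51750148 140.61470008]
stop False
[538.54139271 218.83279288  35.59232663]
open 0.1007603422676153 [-0.96181304  0.3882605   2.5260506 ]
open 0.10096912871883584 [-0.23119528 -0.27688039 -1.90280766] 9.2167
```

View pics/l1.png

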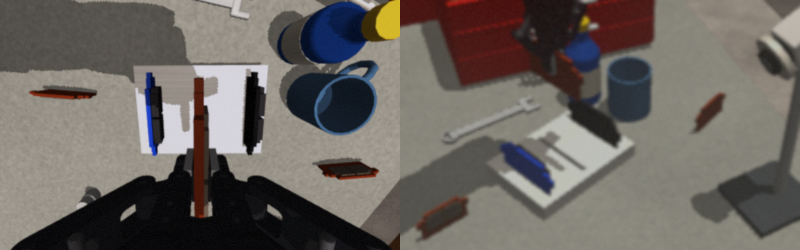

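Worn pad is gripped (opening 8.6 mm) and clear of the rack; blue and black are undisturbed. Now to the box, then a look at the lens.

```bash
python3 - <<'E'
from h import *
B=[503,-321]
goto([*B,200],down(.198)); print(state()["eef_pos"])
movel([*B,52],velocity=120,stop_force=10); print(state()["eef_pos"])
move_gripper(.6); pause(.4)
movel([*B,230],velocity=200)
t=snapshot("top"); 
def tilt(yaw,th):  # jaws toward level y; tool z pitched forward by th
    z=np.array([np.sin(th),0,-np.cos(th)]);y=np.array([0,-1.,0]);return Ro.from_matrix(np.c_[np.cross(y,z),y,z]).as_quat()
T=tilt(0,.9)
ims=[];pp=[]
for p in ([470,60,330],[470,-80,330]):
    q=inverse_kinematics(p,T); print(q)
    if q is None: continue
    set_joints(q); pause(.3); w=snapshot("wrist"); pp.append(w); ims.append(w["pixels"])
    print(recognise(w,"lens"),masks_of(w,"lens")[:1] and 1, -w["R"].T@w["t"])
np.save("lens.npy",pp,allow_pickle=True)
for i,m in enumerate(ims): cv2.imwrite(f"pics/lens{i}.png",m)
ims=[cv2.resize(i,(400,250)) for i in ims]+[cv2.resize(t["pixels"][150:310,380:636],(400,250))]
if len(ims)%2: ims.append(ims[-1]*0)
cv2.imwrite("pics/m1.png",np.vstack([np.hstack(ims[i:i+2]) for i in range(0,len(ims),2)])); print(state()["t"])
E
```

```text
[ 503.5234216 -320.074516   200.0036996]
[ 503.65553538 -321.40373797   52.87059508]
[ 0.27730049 -0.67249147 -1.00289462  0.35943886 -0.21612233 -2.96647374]
[{'rect': [334.5, 0.0, 388.7, 45.2], 'conf': 0.93}] 1 [401.50782371  60.034531   473.45715047]
[-0.36272036 -0.65222474 -0.9941417   0.36186652  0.2816481   2.90992008]
[{'rect': [210.8, 1.1, 268.7, 45.2], 'conf': 0.77}] 1 [401.43409208 -79.89677508 473.4797272 ]
23.5
```

View pics/m1.png

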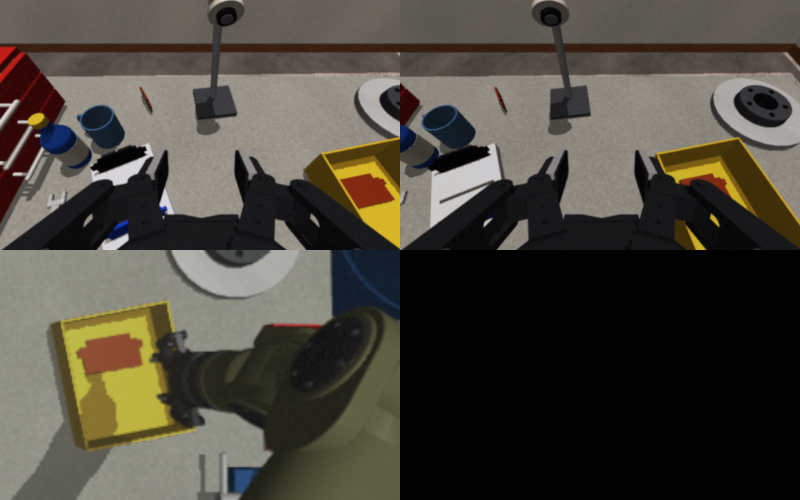

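The worn pad lies flat in the box (third panel ~110,352). The lens disc shows at about (361,26) and (242,27) in the two wrist frames. Next: triangulate it and get the camera's yaw from its base.

```bash
python3 - <<'E'
from h import *
a,b=np.load("lens.npy",allow_pickle=True)
C=[]
for p,u in ((a,(361,26)),(b,(242,27))):
    g=cv2.cvtColor(p["pixels"],cv2.COLOR_BGR2GRAY)[:60,u[0]-40:u[0]+40]
    n,l,s,c=cv2.connectedComponentsWithStats((g<45).astype(np.uint8))
    i=max(range(1,n),key=lambda k:s[k][4] if np.hypot(c[k][0]-40,c[k][1]-u[1])<15 else 0)
    C.append((c[i][0]+u[0]-40,c[i][1])); print(s[i],C[-1])
X,e=tri([(a,C[0]),(b,C[1])]); print("lens",X,e)
t=snapshot("top"); im=cv2.imread("pics/top0.png"); 
for p in (a,b):
  g=cv2.cvtColor(p["pixels"],cv2.COLOR_BGR2GRAY); c=proj(p,[815,12,8]); print(c)
# lens check in the initial top and side pictures: project
sd=snapshot("side"); print("proj top",proj(t,X),"side",proj(sd,X))
c2=lambda x,y:(x*1.6,y*1.6)
K=[[(194,88),(231,86),(236,114),(198,119)],[(551,89),(586,87),(590,116),(550,118)]]
for p,k,o in ((a,K[0],0),(b,K[1],400)): print("base",[onz(p,((x-o)*1.6,y*1.6),8).round(0)[:2].tolist() for x,y in k])
base=np.array([[872,84],[887,-39],[770,-50],[756,68.]])
print("base ctr",base.mean(0),"fwd",np.degrees(np.arctan2(*(base[0]+base[1]-base[2]-base[3])[::-1])),"post->lens",np.degrees(np.arctan2(*(base.mean(0)-X[:2])[::-1])))
cv2.imwrite("pics/h.png",np.vstack([cv2.resize(a["pixels"][0:200,270:420],(450,600))]) if 0 else np.hstack([cv2.resize(q["pixels"][0:200,u:u+130],(390,600),interpolation=3) for q,u in ((a,300),(b,190))]))
E
```

```text
[ 24  11  35  31 856] (np.float64(361.8820093457944), np.float64(26.125))
[ 22  11  36  32 934] (np.float64(241.127408993576), np.float64(26.336188436830835))
lens [776.83607734  13.42278309 290.46596994] [0.0, 0.0]
[346.45891433 164.28458338]
[274.8407832 164.4248203]
proj top [346.98381548 112.40802167] side [406.48990988 154.60900326]
base [[880.0, 84.0], [889.0, -40.0], [770.0, -44.0], [751.0, 69.0]]
base [[876.0, 86.0], [885.0, -29.0], [763.0, -47.0], [755.0, 71.0]]
base ctr [821.25  15.75] fwd 6.609943893629976 post->lens 2.9994620499519993
```

View pics/h.png

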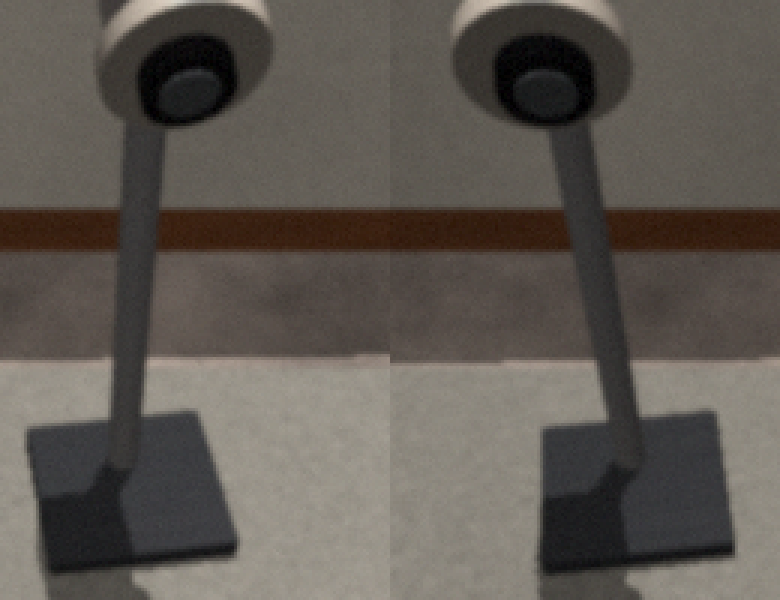

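```bash
cat >> h.py <<'E'
def focus(L,psi=.108,th=.436):
    x=np.array([np.cos(th)*np.cos(psi),np.cos(th)*np.sin(psi),np.sin(th)]);y=np.array([-np.sin(psi),np.cos(psi),0]);z=np.cross(x,y)
    return L-160*x, np.c_[y,x,-z], x   # tool axes: x=y_f, y=x_f, z=-z_f
E
python3 - <<'E'
from h import *
a,b=np.load("lens.npy",allow_pickle=True)
L,e=tri([(a,(362.7,31.7)),(b,(242,31.7))]); print("glass",L,e)
foot=tri([(a,(340.7,155)),(b,(268.3,155))])[0]; print("foot",foot)
L2=np.array([L[0],L[1],288.]) 
F,M,x=focus(L2); print("F",F,np.linalg.det(M)); Q=Ro.from_matrix(M).as_quat()
yaw=.431; n=np.array([np.cos(yaw),np.sin(yaw)]); P=np.array([475,189.5])
move_gripper(.5)
goto([*P,190],down(yaw))
print("stop",movel([*P,35],velocity=90,stop_force=8)); print(state()["eef_pos"])
move_gripper(0,60); s=state(); print("open",s["opening"],s["ft_force"],s["t"])
movel([*P,230],velocity=110); s=state(); print("open",s["opening"],s["ft_force"],s["t"],s["joint_positions"].round(2))
for d in (100,0): print(inverse_kinematics(F+6*M[:,2]-d*x,Q))
w=snapshot("wrist");sd=snapshot("side")
cv2.imwrite("pics/l2.png",np.hstack([cv2.resize(w["pixels"],(400,250)),cv2.resize(sd["pixels"][120:260,200:424],(400,250))]))
np.save("L.npy",L2)
E
```

```text
glass [771.87110314  12.45564025 286.68553777] [0.1, 0.1]
foot [825.23283309  23.61003927  23.56142457]
F [627.68439767  -3.17735233 220.42927031] 1.0
stop False
[475.44096319 189.6721515   35.48303462]
open 0.17783791287972103 [-3.36177528 -1.26424845  7.75718977] 27.35
open 0.1746323036090403 [-0.10203858 -1.50162146 -3.52588318] 29.275 [ 0.38  0.15 -0.26  1.16 -0.    1.52]
[-0.06903511 -0.093295   -0.75067939  0.48341181  0.07444376  1.41002505]
[-0.03655671  0.04189265 -0.51597003  0.58093381  0.06087396  1.43960069]
```

View pics/l2.png

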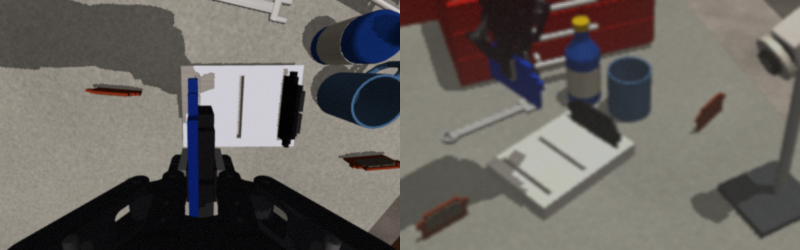

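Blue pad is gripped and lifted (opening ~15 mm), and black is untouched. The lens triangulates to 287 mm height against the stated 288, and the yaw estimates are 6–9°. Moving it to the focus.

```bash
python3 - <<'E'
from h import *
L=np.load("L.npy"); F,M,x=focus(L,.122); Q=Ro.from_matrix(M).as_quat(); T=F+6*M[:,2]
goto(T-100*x,Q); movel(T,Q,velocity=60); pause(.5)
s=state(); print(F,T,s["eef_pos"],(Ro.from_quat(s["orientation"]).inv()*Ro.from_quat(Q)).magnitude(),s["opening"],s["ft_force"],s["t"])
sd=snapshot("side");tp=snapshot("top")
for nm,p in (("side",sd),("top",tp)):
    h=cv2.cvtColor(p["pixels"],cv2.COLOR_BGR2HSV); print(nm,"exp F",proj(p,F),"lens",proj(p,L),[ (np.round(d["rect"]).tolist(),round(d["conf"],2)) for d in recognise(p,"blue_pad_center")], [(np.round(d["rect"]).tolist(),round(d["conf"],2)) for d in recognise(p,"black_pad_center")])
    im=p["pixels"].copy()
    y,z=M[:,0],-M[:,2]
    for k,i in ((x,0),(y,1),(z,2)):
        q=[tuple(int(v*8) for v in proj(p,F+o*k)) for o in ((0,160) if i==0 else (-63,63) if i==1 else (-33,33))]
        cv2.line(im,*q,[(0,0,255),(0,255,0),(255,255,0)][i],1,cv2.LINE_AA,3)
    c=proj(p,F).astype(int); x0=max(c[0]-100,0);y0=max(c[1]-100,0)
    globals()[nm]=cv2.resize(im[y0:y0+200,x0:x0+200],(400,400),interpolation=3)
cv2.imwrite("pics/f.png",np.hstack([side,top]))
E
```

```text
[627.91738249  -5.19436826 220.42927031] [630.43245092  -4.88599846 214.99058124] [630.43135245  -4.89310185 215.01981407] 6.254760246276291e-05 0.17883621431999605 [-0.1157934  -0.60491161 -2.59830671] 32.5833
side exp F [350.42189638 197.24018505] lens [404.69326601 156.15257195] [([342.0, 184.0, 366.0, 221.0], 0.83)] [([294.0, 175.0, 320.0, 204.0], 0.76)]
top exp F [352.30393638 179.23841455] lens [347.31806636 114.80037284] [([330.0, 173.0, 380.0, 189.0], 0.74)] [([246.0, 181.0, 285.0, 201.0], 0.59)]
```

View pics/f.png

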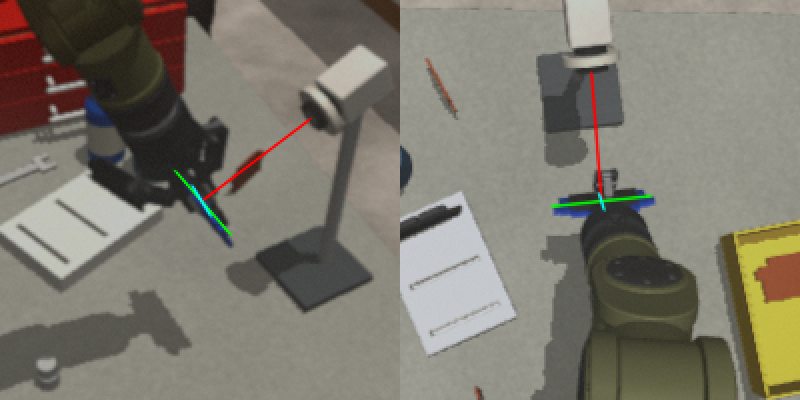

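The drawn axis ends on the lens. The pad lies on the predicted width line in both views: its box centre is at side (354,202) against (350,197) expected, and top (355,181) against (352,179), which is within about 8 mm. Black pad, worn pad and the other items in view are in place, so I hand in.

```bash
python3 - <<'E'
from h import *
pause(.3); s=state(); print(abs(s["qvel"]).max(),s["opening"],s["t"]); job_done()
E
```

```text
0.0019321958857642636 0.17933422562485554 33.1833
the job is handed in; nothing more can be done
```

The worn pad is in the yellow scrap box. The blue pad is held about 16 cm in front of the lens, lining towards it and top edge up. I handed the job in at 33.2 s; no verdict is reported.

**What the last checks showed:**
- **Worn pad:** it lay flat in the box, let go.
- **Blue pad:** still gripped, with the joints practically still. It sat within about 8 mm of the computed focus point in both the side and top views.
- **Other items:** the black pad was still in its slot. The other things in view looked undisturbed; the mug and bottle were mostly hidden in the last pictures, and I compared none of the positions numerically.

**What disagreed:**
- **Rack position:** the top and wrist cameras differed by about 5 mm along the slots. I relied on the wrist views.
- **Inspection camera's heading:** estimates ranged from about 4 to 12 degrees (from its base and its post). I used 7 degrees, within the 0.2 rad tolerance for any of them.
- **Post distance:** the lens came out about 50 mm ahead of its base's centre, against the stated 70 mm from the post. The post appears to stand behind the base's centre. The lens height of 287 mm agreed with the stated 288 mm.

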